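Show the apprentice what to paint and with which brush

ROBOT

A 7-joint arm with a two-finger parallel gripper is mounted at the origin on the work surface. World frame = base frame: x ahead of the robot, y to its left, z up, the work surface at z = 0. Lengths are in m, angles in rad, forces in N, time in s.
With the tool pointing down it reaches from about 0.4 to 0.9 m from the base axis. Payload 5.6 kg.
Tool frame: the origin (TCP) lies between the finger pads, 19 mm behind the fingertips; this is the grasp point; z points along the fingers, y is the line along which they close (so a half turn about z gives the same grasp; the last joint's range is limited). The gripper opens to 92 mm and grips with 3 to 60 N. Pads are 20 mm wide; open, the fingers measure 128 mm over their backs; the gripper's body (75 mm by 189 mm) begins 69 mm behind the grasp point.
Start: joints at [-1.235, 0.468, -0.012, 1.603, 0.006, 1.071, -0.056], TCP at [0.24, 0.604, 0.233] pointing down, gripper open.
Joint ranges: [-2.53, 2.53], [-0.31, 2.02], [-1.57, 1.55], [0.28, 2.44], [-1.29, 4.43], [0.15, 1.84], [-2.92, 2.92]. Speed limits (rad/s): [2.57, 2.57, 3.14, 3.14, 3.14, 3.14, 3.14].

INTERFACE

Orientations are given as [roll, pitch, yaw] about the fixed x, y, z axes, in that order (R = Rz(yaw) Ry(pitch) Rx(roll)).
In Python, from plant import r gives the robot as it stands.
- The arm moves only by the shell command python3 -m crank 'ROWS' [OPENING] [FORCE]. ROWS is JSON, a list of rows, each an object with "xyz": the shift along the tool's x, y, z in units of 50 mm (1.0 is 50 mm), a list of three; "angular": the turn, a rotation vector about the tool's x, y, z in units of 5 degrees (1.0 is 5 degrees), a list of three. In form: [{"xyz": [dx, dy, dz], "angular": [wx, wy, wz]}, ...]. A call has 1 to 20 rows; each row shifts and turns the commanded pose from where the row before left it, along the tool's axes as they then stand; what a row does not reach is not made up. A row lasts 1/10 s, in which the tool goes at most 50 mm and 8.59 degrees, less where a joint would pass 70% of its speed; a pose out of reach is approached as far as the arm can. A call is refused whole if a number of a shift passes 1 or a number of a turn 1, either way. A call with a gripper value outside its range is refused whole. OPENING is the opening, from 0 (shut) to 1 (fully open), set as the call begins (- or left out, the last holds). The fingers move at their own pace and stop on an object; FORCE is the grip in N (left out, the last holds). Time passes only in rows, so rows that do not move let the fingers close. It gives the time, the measured TCP pose, the force, the opening and the grip force at its end, in the units of the state.
- r.read_state(): the state, without advancing time (a new reading comes with each control period).
- r.grab_frame(name): name is "scene" or "top" or "wrist"; returns the picture (420x560x3 uint8, red, green, blue); there is no depth.
- r.get_calibration(name): a dict with "fx", "fy", "cx", "cy" (pixels), "origin" and "orientation" of the camera in the world. Camera axes: x right, y up, looking along -z (the intrinsics and any distortion apply to the point x, -y, -z); pixel columns grow to the right and rows downward; lengths in m; the calibration is good to about 2 mm. A picture is of the moment at which its call begins: read the wrist's pose just before it. get_calibration takes no time and is no camera call; for the wrist camera it gives the pose at the moment of the call.
- r.sign_off(): hands the job in; it is judged then, once.
The state is a dict: "clock": time; "q": joint angles; "qvel": joint speeds; "joint_efforts": joint torques, N m; "position": TCP position; "eef_rot": TCP orientation; "ft_force": force on the tool from outside, world axes, zero at the start; "torque": the same for the moment, N m; "width": opening from 0.0 (shut) to 1.0 (fully open); "grasp_force": force on a finger pad.
Only numpy, scipy, OpenCV 4.12 (cv2) and the standard library are available. Lean on these libraries where they do the work, as an engineer would, in place of code of your own. Each camera call takes 0.05 s, during which the arm holds its last target. There are 200 camera calls.

TASK

Set the apprentice, who sits across the bench from you, to work on the puppet head. With your fingertips push the edge of the square board round on its turntable until the head looks straight across the bench, directly away from you; then point at the puppet's nose from in front of it, your fingertips two or three centimetres off, and stay there for two seconds; then point at the bristles of the broad flat brush from two or three centimetres above, again for two seconds. The paint on the head is wet, so nothing may touch it; push gently, leave every brush and everything else on the bench lying as it is, and do not dip low over a wrong brush.

Things in the scene. Friction and masses are not known exactly. Their poses are not given: they have to be found in the camera images.
- stand: foot of the aluminium banding wheel (a small turntable), fixed to the bench, at a different place each time: a round foot 124 mm across. Origin on the bench at the vertical turning axis; its axes stay parallel to the world's (+x points straight across the bench, away from the robot).
- wheel (a joint): angle of the turntable, rad, counter-clockwise positive seen from above; 0 or 2 pi = the head looks along world +x, straight across the bench; pi = it looks at the robot. It turns either way without stops and stays where it is left (friction 0.07 N m: 1 to 2 N at the board's edge turn it). It starts between 1.14 and 5.14.
- board: square plywood board, 180 x 180 x 18 mm, fixed flat and centred on the turntable (the wheel under it is 150 mm across) and turning with it; underside at 80 mm, top at 98 mm above the bench. Origin at the centre of its underside, on the turning axis; its +x axis is the way the head looks, z up. Push it on an upright side, off the middle of that side.
- face_edge (a point): middle of the board's side that lies under the face: on the board's upper edge, 90 mm from the turning axis in the direction the head looks.
- puppet_head: painted puppet head with dark hair, stuck with a wad of clay to the middle of the board: 68 mm tall (top at 166 mm above the bench), about 57 mm wide and deep without nose, 68 mm over the ears. Origin at its foot on the turning axis, at 98 mm; +x is the way it looks. Wet paint: not to be touched.
- nose (a point): tip of the puppet's long straight nose (about 19 mm thick at the root, 22 mm proud of the face): 48 mm in front of the turning axis, 135 mm above the bench. Axes as the head's: +x straight out of the nose, z up.
- flat_brush: the broad flat brush: wooden handle, steel ferrule, bristles 32 mm wide and 9 mm thick; 200 mm long, lying loose on the bench, 11 mm high. Origin on the bench near its middle, +x towards the bristles. The brushes change places.
- flat_brush_bristles (a point): middle of the flat brush's bristles, on their upper face, 72 mm from the brush's origin along its +x, 10 mm above the bench.
- round_brush: a round brush with brass ferrule, 180 mm long, 10 mm thick, lying loose. Origin on the bench near its middle, +x towards the bristles. Not the one wanted.
- round_brush_bristles (a point): the round brush's bristles, 76 mm from its origin along its +x, 9 mm above the bench.
- liner_brush: a thin liner brush with brass ferrule, 172 mm long, 7 mm thick, lying loose. Origin on the bench near its middle, +x towards the bristles. Not the one wanted.
- liner_brush_bristles (a point): the liner brush's bristles, 76 mm from its origin along its +x, 6 mm above the bench.
- open_hand: loose cream clay doll's forearm with an open hand, 125 mm long, lying, 36 mm high; origin under its middle, +x to the fingers. Leave alone.
- fist_hand: loose cream clay doll's forearm with a fist, 110 mm long, lying, 36 mm high; origin under its middle, +x to the fist. Leave alone.
- paper_cup: loose paper cup, 74 mm across, 88 mm high; origin under its centre. Leave alone.
- water_jar: loose open glass jar, 68 mm across, 80 mm high; origin under its centre. Leave alone.
- pumpkin: loose small cream ornamental pumpkin, 84 mm across, 64 mm high with its stalk; origin under its centre. Leave alone.
Mind the look-alikes: they are no part of the job. Several things have the shape of the flat_brush; the one meant has the colours described above.

How it is judged:
On the way, in this order (a step that is already met when the one before it is completed fails the run):
1. the board has been turned until the head looks straight across the bench (within 0.2 rad) and stands still (x of face_edge in the frame of stand above 0 m and y of face_edge in the frame of stand between -0.018 and 0.018 m and velocity of joint wheel between -0.05 and 0.05 rad/s), for 0.2 s.
2. the tool point is held in front of the puppet's nose, touching nothing, for 1.5 s (x of face_edge in the frame of stand above 0 m and y of face_edge in the frame of stand between -0.018 and 0.018 m and distance between the grasp point and nose below 0.07 m and x of the grasp point in the frame of nose between 0 and 0.07 m and y of the grasp point in the frame of nose between -0.025 and 0.025 m and z of the grasp point in the frame of nose between -0.025 and 0.06 m and contact force between each of the arm, the fingers and anything else below 0.1 N), for 1.5 s.
3. the tool point is held just above the flat brush's bristles, touching nothing, for 1.5 s (horizontal distance between the grasp point and flat_brush_bristles below 0.035 m and height (world z) of the grasp point below 0.085 m and contact force between the fingers and anything else below 0.1 N), for 1.5 s.
At the end, for the whole second after the job is handed in: After both pointings (1.5 s each: within 70 mm of the nose tip, in front of it, 25 mm to either side; within 35 mm of the flat bristles in plan, below 85 mm), the head still looks along world +x within 0.2 rad, the turntable is at rest and the flat brush lies where it lay (8 mm) (all of step 1 and distance of flat_brush from where it was at the start of the episode below 0.008 m and linear speed of flat_brush below 0.02 m/s); the robot touches nothing.
It fails at once if the robot touches the wet puppet head (contact force between any of the fingers, the arm and puppet_head above 0.1 N).
It fails at once if the board is pushed roughly (over 25 N) (contact force between the fingers and board above 25 N).
It fails at once if a brush is touched, shifted (8 mm) or lifted (distance of any of flat_brush, round_brush, liner_brush from where it was at the start of the episode above 0.008 m or contact force between the fingers and flat_brush above 0.3 N or contact force between the fingers and round_brush above 0.3 N or contact force between the fingers and liner_brush above 0.3 N).
It fails at once if something else on the bench is shifted by more than 15 mm or lifted (distance of any of open_hand, fist_hand, paper_cup, water_jar, pumpkin from where it was at the start of the episode above 0.015 m).
It fails at once if the fingertips dip low over the bristles of a wrong brush (within 25 mm in plan, tool point below 65 mm) ((horizontal distance between the grasp point and round_brush_bristles below 0.025 m and height (world z) of the grasp point below 0.065 m) or (horizontal distance between the grasp point and liner_brush_bristles below 0.025 m and height (world z) of the grasp point below 0.065 m)).
It also fails if it takes over 66 s, if anything falls off the work surface, if the arm or the gripper's body presses on something with over 40 N, if the wrist force passes 120 N, or if a joint passes its speed limit or range.

## Working session

There is one attempt and no reset: what is moved stays moved. The work goes in short steps, Python scripts to look and compute and a shell command to move; the robot and the scene stay as the last step left them, time stands still between calls to the robot, and variables do not carry over. Pictures are saved under pics/ and viewed, at most 13 in all, crops included, and the job is handed in when it is done.

```bash
mkdir -p pics
python3 - <<'E'
from plant import r
import cv2
for n in("top","scene"):
    cv2.imwrite(f"pics/{n}0.png",r.grab_frame(n)[:,:,::-1]); print(n,r.get_calibration(n))
s=r.read_state(); print(s)
E
```

```text
top {'fx': 509.577984054072, 'fy': 509.577984054072, 'cx': 283.5305596066544, 'cy': 213.60362719733305, 'origin': array([ 0.48378501, -0.16143626,  1.16251466]), 'orientation': array([ 1.13170384e-01, -1.37473958e-03, -1.58895368e+00])}
scene {'fx': 439.09681629688, 'fy': 439.09681629688, 'cx': 283.9939753042946, 'cy': 213.83741808561197, 'origin': array([ 1.46243374, -0.24724984,  0.7050523 ]), 'orientation': array([0.97499608, 0.01658923, 1.45818109])}
{'clock': 0.1, 'q': array([-1.2349924 ,  0.46829876, -0.01160036,  1.60350446,  0.00601462,
        1.07137876, -0.05634213]), 'qvel': array([ 0.00109192, -0.00215164,  0.00018512, -0.0038201 , -0.00092771,
        0.00033512,  0.00098232]), 'joint_efforts': array([ 5.55751940e-04, -5.21646988e+01, -1.26878658e-02, -2.44369054e+01,
       -5.68198913e-02,  1.40284203e-02,  3.81898894e-05]), 'position': array([0.24026472, 0.60345062, 0.23244051]), 'eef_rot': array([-3.14004262e+00,  1.27047842e-04,  2.76268691e+00]), 'ft_force': array([ 0.42066927, -0.17711251,  0.20096229]), 'torque': array([-0.00797087,  0.0645124 , -0.0522216 ]), 'grasp_force': 0.0, 'width': 1.0021449309219255}
```

View pics/top0.png

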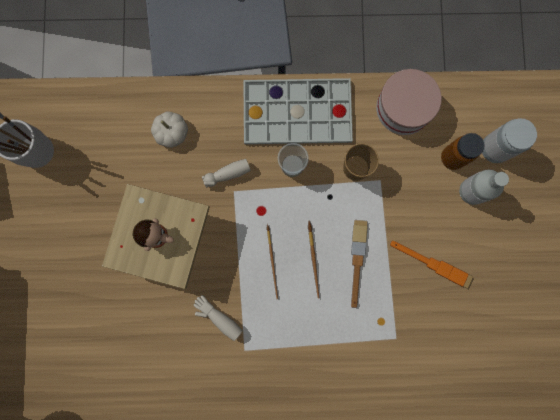

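View pics/scene0.png

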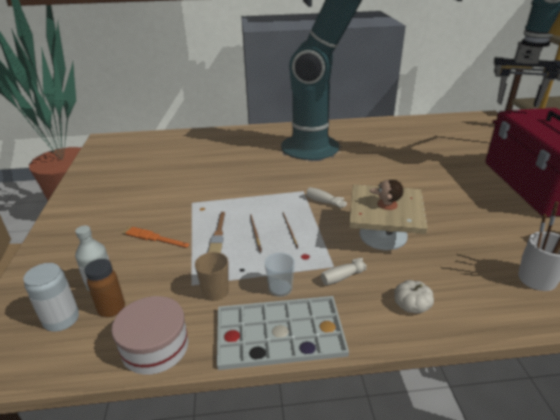

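The top view shows the board centred near (157,237), with the head's nose pointing right and slightly down at (170,240). There are two flat-brush shapes: a wooden one with a steel ferrule at (358,262), bristles at (360,230), and an all-orange one at (432,264). The wooden one fits the description. The round brush's bristles are near (311,227) and the liner's near (269,230). I'll confirm with a crop and compute positions.

```bash
cat > h.py <<'E'
from plant import r
import cv2, numpy as np
from scipy.spatial.transform import Rotation as R
def cam(n):
    c=r.get_calibration(n); return c,R.from_euler('xyz',c['orientation']).as_matrix(),np.array(c['origin'])
def p2w(n,u,v,z):
    c,M,o=cam(n); d=M@np.array([(u-c['cx'])/c['fx'],-(v-c['cy'])/c['fy'],-1]); return o+d*(z-o[2])/d[2]
def w2p(n,p):
    c,M,o=cam(n); q=M.T@(np.array(p)-o); return c['cx']-c['fx']*q[0]/q[2], c['cy']+c['fy']*q[1]/q[2]
E
python3 - <<'E'
from h import *
im=cv2.imread("pics/top0.png")
a=cv2.resize(im[170:300,90:220],(520,520),interpolation=2); b=cv2.resize(im[210:310,330:480],(780,520),interpolation=2)
cv2.imwrite("pics/c1.png",a); cv2.imwrite("pics/c2.png",b)
for nm,u,v,z in [("flatbr",360,230,.01),("flat ferr",358,248,.01),("flat end",355,306,.01),("round",311,227,.009),("liner",269,230,.006),("cup",361,160,.088),("jar",293,155,.08),("pump",169,130,.04),("open",218,318,.03),("fist",226,174,.03),("bottle",473,147,.15),
 ("b1",126,186,.098),("b2",208,207,.098),("b3",186,288,.098),("b4",105,267,.098)]: print(nm,p2w("top",u,v,z).round(3))
E
```

```text
flatbr [ 0.574 -0.338  0.01 ]
flat ferr [ 0.533 -0.332  0.01 ]
flat end [ 0.404 -0.321  0.01 ]
round [ 0.583 -0.227  0.009]
liner [ 0.578 -0.132  0.006]
cup [ 0.719 -0.334  0.088]
jar [ 0.734 -0.188  0.08 ]
pump [0.806 0.09  0.04 ]
open [ 0.385 -0.018  0.03 ]
fist [ 0.705 -0.037  0.03 ]
bottle [ 0.728 -0.552  0.15 ]
b1 [0.669 0.167 0.098]
b2 [ 0.622 -0.006  0.098]
b3 [0.454 0.039 0.098]
b4 [0.5   0.208 0.098]
```

View pics/c1.png

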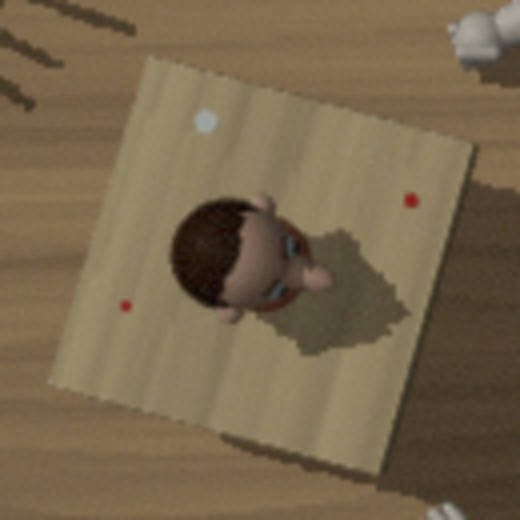

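View pics/c2.png

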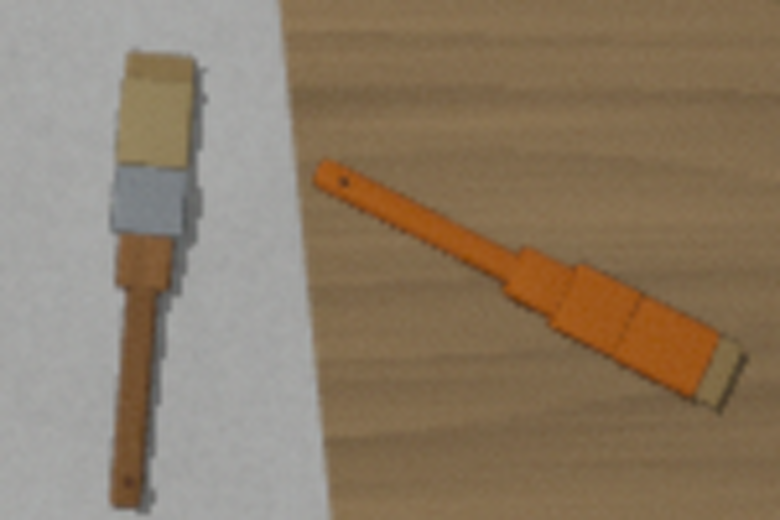

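The crop confirms it: only the left one, at (358,262), has a wooden handle and grey steel ferrule. The other is an orange look-alike. From the board corners, the axis is at about (0.561, 0.102) and the head angle is about −105°, so the board needs +105° counter-clockwise. I'll push the face side near its corner and carry the contact round in an arc.

```bash
python3 -m crank '[{"xyz":[0,0,-0.5],"angular":[0,0,0]},{"xyz":[0,0,-0.5],"angular":[0,0,0]},{"xyz":[-0.66,-0.55,0],"angular":[0,0,0]},{"xyz":[-0.66,-0.55,0],"angular":[0,0,0]},{"xyz":[-0.66,-0.55,0],"angular":[0,0,0]},{"xyz":[-0.66,-0.55,0],"angular":[0,0,0]},{"xyz":[-0.66,-0.55,0],"angular":[0,0,0]},{"xyz":[-0.66,-0.55,0],"angular":[0,0,0]},{"xyz":[-0.66,-0.55,0],"angular":[0,0,0]},{"xyz":[-0.66,-0.55,0],"angular":[0,0,0]},{"xyz":[-0.66,-0.55,0],"angular":[0,0,0]},{"xyz":[-0.66,-0.55,0],"angular":[0,0,0]},{"xyz":[-0.66,-0.55,0],"angular":[0,0,0]},{"xyz":[-0.66,-0.55,0],"angular":[0,0,0]},{"xyz":[-0.66,-0.55,0],"angular":[0,0,0]},{"xyz":[-0.66,-0.55,0],"angular":[0,0,0]},{"xyz":[-0.66,-0.55,0],"angular":[0,0,0]},{"xyz":[-0.66,-0.55,0],"angular":[0,0,0]},{"xyz":[-0.66,-0.55,0],"angular":[0,0,0]}]' 0
python3 -m crank '[{"xyz":[0,0,0],"angular":[0,0,1]},{"xyz":[0,0,0],"angular":[0,0,1]},{"xyz":[0,0,0],"angular":[0,0,1]},{"xyz":[0,0,0],"angular":[0,0,1]},{"xyz":[0,0,0],"angular":[0,0,1]},{"xyz":[0,0,0],"angular":[0,0,1]},{"xyz":[0,0,0],"angular":[0,0,1]},{"xyz":[0,0,0],"angular":[0,0,1]},{"xyz":[0,0,0],"angular":[0,0,1]},{"xyz":[0,0,0],"angular":[0,0,1]},{"xyz":[0,0,0],"angular":[0,0,1]},{"xyz":[0,0,0],"angular":[0,0,1]},{"xyz":[0,0,0],"angular":[0,0,1]},{"xyz":[0,0,0],"angular":[0,0,1]},{"xyz":[0,0,0],"angular":[0,0,1]},{"xyz":[0,0,0],"angular":[0,0,1]},{"xyz":[0,0,0],"angular":[0,0,0.7]},{"xyz":[0,0,0],"angular":[0,0,0]}]'
```

```text
clock: 2.0
position: [0.5891, -0.0394, 0.2831]
eef_rot: [-3.142, -0.0, 2.763]
ft_force: [-0.3, 0.4, 0.1]
width: 0.005
grasp_force: 0.0
clock: 3.8
position: [0.5885, -0.0378, 0.2829]
eef_rot: [-3.141, 0.0, 1.305]
ft_force: [0.4, -0.1, -0.0]
width: 0.003
grasp_force: 0.0
```

```bash
python3 -m crank '[{"xyz":[0,0,0.5],"angular":[0,0,0]},{"xyz":[0,0,0.5],"angular":[0,0,0]},{"xyz":[0,0,0.5],"angular":[0,0,0]},{"xyz":[0,0,0.5],"angular":[0,0,0]},{"xyz":[0,0,0.5],"angular":[0,0,0]},{"xyz":[0,0,0.5],"angular":[0,0,0]},{"xyz":[0,0,0.4],"angular":[0,0,0]},{"xyz":[0,0,0.28],"angular":[0,0,0]},{"xyz":[0.1,0,0],"angular":[0,0,0]},{"xyz":[0.1,0,0],"angular":[0,0,0]},{"xyz":[0.1,0,0],"angular":[0,0,0]},{"xyz":[0,0,0],"angular":[0,0,0]}]'
python3 - <<'E'
from h import *
f=r.grab_frame("top")[:,:,::-1]; cv2.imwrite("pics/t1.png",cv2.resize(f[130:330,60:300],(720,600)))
E
```

```text
clock: 5.0
position: [0.5936, -0.022, 0.1003]
eef_rot: [3.14, -0.001, 1.307]
ft_force: [0.9, -0.1, -0.1]
width: 0.003
grasp_force: 0.0
```

View pics/t1.png

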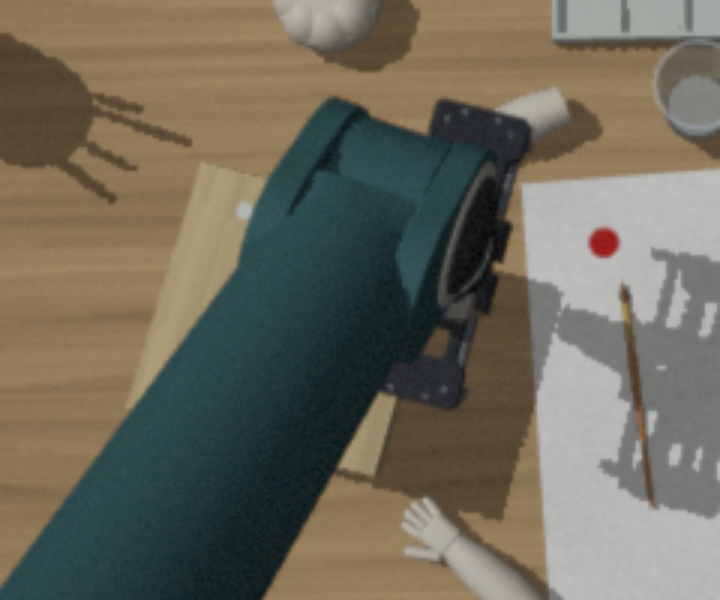

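The arm hides the head in this view. The gripper stands just off the face side, to the right of the board, and nothing is disturbed. Next comes the arc push.

```bash
python3 -m crank '[{"xyz":[0.08,0,0],"angular":[0,0,0]},{"xyz":[0.08,0,0],"angular":[0,0,0]},{"xyz":[0.06,0,0],"angular":[0,0,0]},{"xyz":[0.04,0.05,0],"angular":[0,0,-0.3]},{"xyz":[0.04,0.05,0],"angular":[0,0,-0.3]},{"xyz":[0.07,0.103,0],"angular":[0,0,-0.6]},{"xyz":[0.07,0.103,0],"angular":[0,0,-0.6]},{"xyz":[0.07,0.103,0],"angular":[0,0,-0.6]},{"xyz":[0.07,0.103,0],"angular":[0,0,-0.6]},{"xyz":[0.07,0.103,0],"angular":[0,0,-0.6]},{"xyz":[0.07,0.103,0],"angular":[0,0,-0.6]},{"xyz":[0.07,0.103,0],"angular":[0,0,-0.6]},{"xyz":[0.07,0.103,0],"angular":[0,0,-0.6]}]'
python3 - <<'E'
from h import *
s=r.read_state(); y=s['eef_rot'][2]; d=s['position'][:2]-[.561,.102]; a=y-np.pi
print(y,"n",d@[np.cos(a),np.sin(a)],"t",d@[-np.sin(a),np.cos(a)],s['ft_force'])
cv2.imwrite("pics/s1.png",cv2.resize(r.grab_frame("scene")[100:300,300:500,::-1],(600,600)))
E
```

```text
clock: 6.35
position: [0.6442, 0.0148, 0.0994]
eef_rot: [3.14, 0.002, 1.779]
ft_force: [1.7, -2.6, -0.8]
width: 0.004
grasp_force: 1.3
1.7786534212127767 n 0.10245199706671146 t 0.06337530466077723 [ 1.73362414 -2.60781845 -0.82663178]
```

View pics/s1.png

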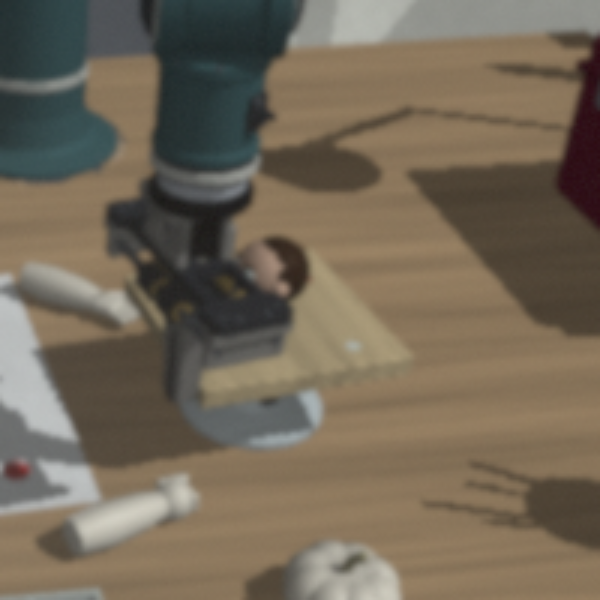

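The fingers are against the face side and the board has turned about 27°. The head is clear of the gripper, so I'll carry on.

```bash
python3 -m crank '[{"xyz":[0.07,0.103,0],"angular":[0,0,-0.6]},{"xyz":[0.07,0.103,0],"angular":[0,0,-0.6]},{"xyz":[0.07,0.103,0],"angular":[0,0,-0.6]},{"xyz":[0.07,0.103,0],"angular":[0,0,-0.6]},{"xyz":[0.07,0.103,0],"angular":[0,0,-0.6]},{"xyz":[0.07,0.103,0],"angular":[0,0,-0.6]},{"xyz":[0.07,0.103,0],"angular":[0,0,-0.6]},{"xyz":[0.07,0.103,0],"angular":[0,0,-0.6]},{"xyz":[0.07,0.103,0],"angular":[0,0,-0.6]},{"xyz":[0.07,0.103,0],"angular":[0,0,-0.6]}]'
python3 -m crank '[{"xyz":[0.07,0.103,0],"angular":[0,0,-0.6]},{"xyz":[0.07,0.103,0],"angular":[0,0,-0.6]},{"xyz":[0.07,0.103,0],"angular":[0,0,-0.6]},{"xyz":[0.07,0.103,0],"angular":[0,0,-0.6]},{"xyz":[0.07,0.103,0],"angular":[0,0,-0.6]},{"xyz":[0.07,0.103,0],"angular":[0,0,-0.6]},{"xyz":[0.07,0.103,0],"angular":[0,0,-0.6]},{"xyz":[0.07,0.103,0],"angular":[0,0,-0.6]},{"xyz":[0.07,0.103,0],"angular":[0,0,-0.6]},{"xyz":[0.04,0.06,0],"angular":[0,0,-0.3]},{"xyz":[0,0,0],"angular":[0,0,0]}]'
python3 - <<'E'
from h import *
s=r.read_state(); y=s['eef_rot'][2]%(2*np.pi); d=s['position'][:2]-[.561,.102]; a=y-np.pi
print(y,"n",d@[np.cos(a),np.sin(a)],"t",d@[-np.sin(a),np.cos(a)],s['ft_force'])
cv2.imwrite("pics/t2.png",cv2.resize(r.grab_frame("top")[130:330,60:300,::-1],(720,600)))
E
```

```text
clock: 7.4
position: [0.6772, 0.0679, 0.1]
eef_rot: [3.138, 0.005, 2.301]
ft_force: [7.1, -1.9, -2.1]
width: 0.003
grasp_force: 2.7
clock: 8.5
position: [0.6791, 0.13, 0.1007]
eef_rot: [3.137, 0.007, 2.799]
ft_force: [7.3, 1.9, -0.3]
width: 0.008
grasp_force: 2.8
2.7988177737753577 n 0.1017917397675982 t 0.06607277342727338 [ 7.30218868  1.90710957 -0.31116316]
```

View pics/t2.png

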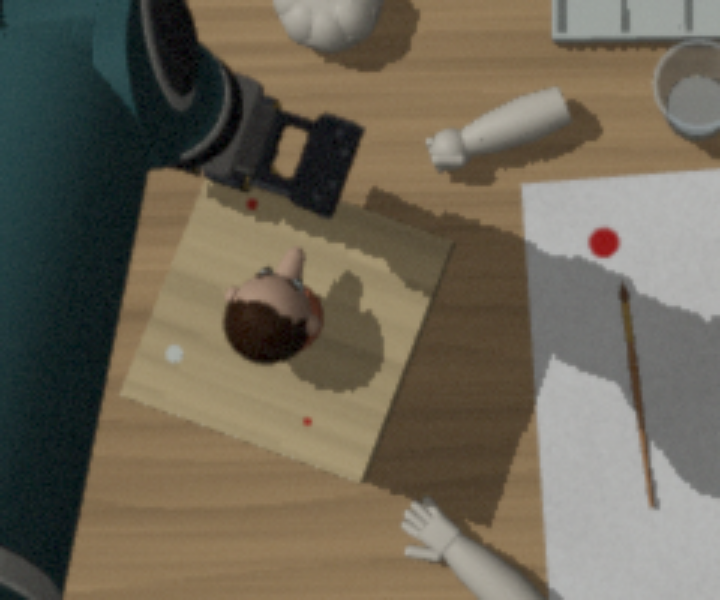

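The head now looks about 21° right of straight across: the board's right side runs (363,482)→(453,242). About 20° remains.

```bash
python3 -m crank '[{"xyz":[0.07,0.103,0],"angular":[0,0,-0.6]},{"xyz":[0.07,0.103,0],"angular":[0,0,-0.6]},{"xyz":[0.07,0.103,0],"angular":[0,0,-0.6]},{"xyz":[0.07,0.103,0],"angular":[0,0,-0.6]},{"xyz":[0.07,0.103,0],"angular":[0,0,-0.6]},{"xyz":[0.07,0.103,0],"angular":[0,0,-0.6]},{"xyz":[0.04,0.06,0],"angular":[0,0,-0.4]},{"xyz":[0,0,0],"angular":[0,0,0]},{"xyz":[0,0,0],"angular":[0,0,0]},{"xyz":[-0.15,0,0],"angular":[0,0,0]},{"xyz":[-0.3,0,0],"angular":[0,0,0]},{"xyz":[-0.3,0,0],"angular":[0,0,0]},{"xyz":[0,0,0],"angular":[0,0,0]}]'
python3 - <<'E'
from h import *
cv2.imwrite("pics/t3.png",cv2.resize(r.grab_frame("top")[130:330,60:300,::-1],(720,600)))
E
```

```text
clock: 9.85
position: [0.6985, 0.165, 0.0988]
eef_rot: [-3.141, 0.0, -3.138]
ft_force: [0.2, 0.2, -0.2]
width: 0.008
grasp_force: 0.0
```

View pics/t3.png

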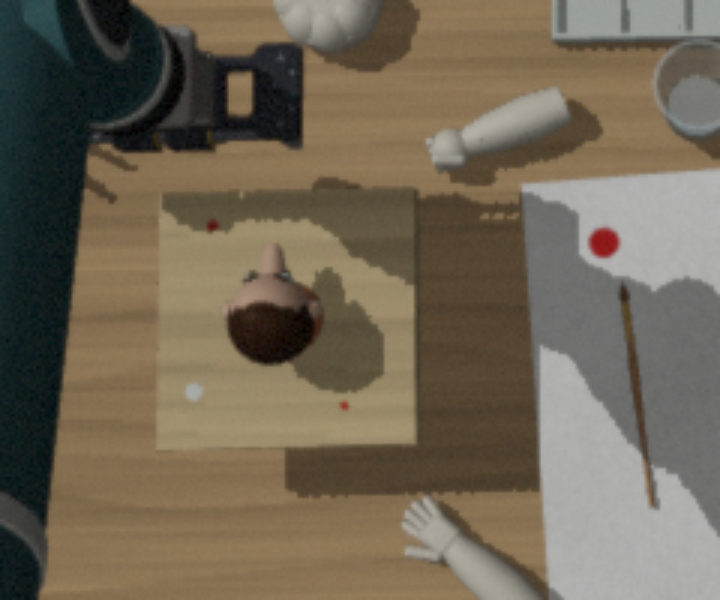

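The board is square with the bench, with its edges vertical and horizontal and its corners at (162,192), (416,189), (417,443) and (157,448). The nose points straight up, with its tip at (272,243). Next I'll point at the nose with the fingers tilted 30° towards it.

```bash
python3 -m crank '[{"xyz":[0,0,-0.44],"angular":[0,0,0]},{"xyz":[0,0,-0.44],"angular":[0,0,0]},{"xyz":[0,0,-0.44],"angular":[0,0,0]},{"xyz":[0,-0.42,0],"angular":[0,1,0]},{"xyz":[0,-0.42,0],"angular":[0,1,0]},{"xyz":[0,-0.42,0],"angular":[0,1,0]},{"xyz":[0,0,0],"angular":[0,1,0]},{"xyz":[0,0,0],"angular":[0,1,0]},{"xyz":[0,0,0],"angular":[0,1,0]},{"xyz":[0,0,0],"angular":[0,0,0]}]'
```

```text
clock: 10.9
position: [0.6968, 0.1025, 0.1615]
eef_rot: [-3.14, -0.529, -3.138]
ft_force: [-0.2, -0.4, -1.0]
width: 0.001
grasp_force: 0.0
```

```bash
python3 -m crank '[{"xyz":[0.23,0,0.13],"angular":[0,0,0]},{"xyz":[0.23,0,0.13],"angular":[0,0,0]},{"xyz":[0.23,0,0.13],"angular":[0,0,0]},{"xyz":[0.23,0,0.13],"angular":[0,0,0]},{"xyz":[0,0,0],"angular":[0,0,0]}]'
python3 - <<'E'
from h import *
cv2.imwrite("pics/s2.png",cv2.resize(r.grab_frame("scene")[100:300,300:500,::-1],(600,600)))
E
```

```text
clock: 11.4
position: [0.643, 0.1033, 0.167]
eef_rot: [3.141, -0.523, -3.136]
ft_force: [-0.2, -0.2, 0.3]
width: 0.006
grasp_force: 0.0
```

View pics/s2.png

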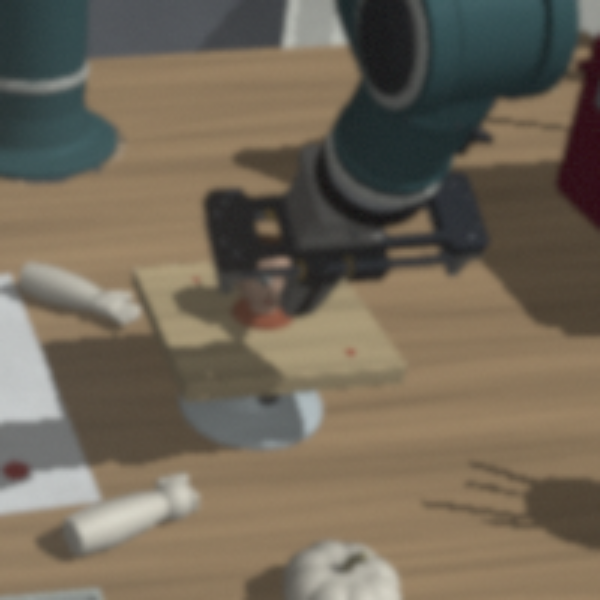

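The fingers stand in front of the nose near (300,290) without touching, with the readings at zero. I'll hold here, then back off the way I came, straighten and rise.

```bash
Z='x'; python3 -m crank '[{"xyz":[0,0,0],"angular":[0,0,0]},{"xyz":[0,0,0],"angular":[0,0,0]},{"xyz":[0,0,0],"angular":[0,0,0]},{"xyz":[0,0,0],"angular":[0,0,0]},{"xyz":[0,0,0],"angular":[0,0,0]},{"xyz":[0,0,0],"angular":[0,0,0]},{"xyz":[0,0,0],"angular":[0,0,0]},{"xyz":[0,0,0],"angular":[0,0,0]},{"xyz":[0,0,0],"angular":[0,0,0]},{"xyz":[0,0,0],"angular":[0,0,0]},{"xyz":[0,0,0],"angular":[0,0,0]},{"xyz":[0,0,0],"angular":[0,0,0]},{"xyz":[0,0,0],"angular":[0,0,0]},{"xyz":[0,0,0],"angular":[0,0,0]},{"xyz":[0,0,0],"angular":[0,0,0]},{"xyz":[0,0,0],"angular":[0,0,0]},{"xyz":[0,0,0],"angular":[0,0,0]},{"xyz":[0,0,0],"angular":[0,0,0]},{"xyz":[0,0,0],"angular":[0,0,0]},{"xyz":[0,0,0],"angular":[0,0,0]}]'
python3 -m crank '[{"xyz":[-0.23,0,-0.13],"angular":[0,0,0]},{"xyz":[-0.23,0,-0.13],"angular":[0,0,0]},{"xyz":[-0.23,0,-0.13],"angular":[0,0,0]},{"xyz":[-0.23,0,-0.13],"angular":[0,0,0]},{"xyz":[0,0,0],"angular":[0,-1,0]},{"xyz":[0,0,0],"angular":[0,-1,0]},{"xyz":[0,0,0],"angular":[0,-1,0]},{"xyz":[0,0,0],"angular":[0,-1,0]},{"xyz":[0,0,0],"angular":[0,-1,0]},{"xyz":[0,0,0],"angular":[0,-1,0]},{"xyz":[0,0,-0.5],"angular":[0,0,0]},{"xyz":[0,0,-0.5],"angular":[0,0,0]},{"xyz":[0,0,-0.5],"angular":[0,0,0]},{"xyz":[0,0,0],"angular":[0,0,0]}]'
```

```text
clock: 13.45
position: [0.6446, 0.1029, 0.1658]
eef_rot: [3.142, -0.524, -3.136]
ft_force: [0.5, 0.0, 0.3]
width: 0.006
grasp_force: 0.0
clock: 14.85
position: [0.6995, 0.1034, 0.2449]
eef_rot: [3.14, 0.007, -3.137]
ft_force: [0.5, 0.4, -0.1]
width: 0.002
grasp_force: 0.0
```

```bash
python3 -m crank '[{"xyz":[0.18,-0.63,0],"angular":[0,0,0]},{"xyz":[0.18,-0.63,0],"angular":[0,0,0]},{"xyz":[0.18,-0.63,0],"angular":[0,0,0]},{"xyz":[0.18,-0.63,0],"angular":[0,0,0]},{"xyz":[0.18,-0.63,0],"angular":[0,0,0]},{"xyz":[0.18,-0.63,0],"angular":[0,0,0]},{"xyz":[0.18,-0.63,0],"angular":[0,0,0]},{"xyz":[0.18,-0.63,0],"angular":[0,0,0]},{"xyz":[0.18,-0.63,0],"angular":[0,0,0]},{"xyz":[0.18,-0.63,0],"angular":[0,0,0]},{"xyz":[0.18,-0.63,0],"angular":[0,0,0]},{"xyz":[0.18,-0.63,0],"angular":[0,0,0]},{"xyz":[0.18,-0.63,0],"angular":[0,0,0]},{"xyz":[0.18,-0.63,0],"angular":[0,0,0]},{"xyz":[0,0,0],"angular":[0,0,0]},{"xyz":[0,0,0],"angular":[0,0,0]}]'
python3 - <<'E'
from h import *
cv2.imwrite("pics/w1.png",r.grab_frame("wrist")[:,:,::-1]); s=r.read_state(); p=s['position']; print(p, w2p("wrist",[p[0],p[1],.01]), w2p("wrist",[.574,-.338,.01]))
E
```

```text
clock: 16.45
position: [0.5729, -0.339, 0.2392]
eef_rot: [3.141, -0.001, -3.138]
ft_force: [0.7, 0.6, 0.2]
width: 0.004
grasp_force: 0.0
[ 0.57374517 -0.33749726  0.23935128] (np.float64(276.58078858545525), np.float64(179.15153020632866)) (np.float64(276.12840190368377), np.float64(179.37331588390978))
```

View pics/w1.png

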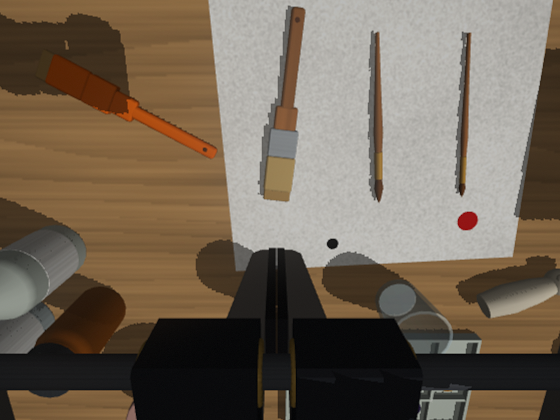

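The wrist view shows the flat brush's bristles at (279,178), 3 px from where the target projects. The nearest wrong bristles, at (379,190), are well to the side. I'll descend, hold, then rise.

```bash
python3 -m crank '[{"xyz":[0,0,0.5],"angular":[0,0,0]},{"xyz":[0,0,0.5],"angular":[0,0,0]},{"xyz":[0,0,0.5],"angular":[0,0,0]},{"xyz":[0,0,0.5],"angular":[0,0,0]},{"xyz":[0,0,0.5],"angular":[0,0,0]},{"xyz":[0,0,0.4],"angular":[0,0,0]},{"xyz":[0,0,0.3],"angular":[0,0,0]},{"xyz":[0,0,0.2],"angular":[0,0,0]},{"xyz":[0,0,0.15],"angular":[0,0,0]},{"xyz":[0,0,0],"angular":[0,0,0]},{"xyz":[0,0,0],"angular":[0,0,0]}]'
python3 -m crank '[{"xyz":[0,0,0],"angular":[0,0,0]},{"xyz":[0,0,0],"angular":[0,0,0]},{"xyz":[0,0,0],"angular":[0,0,0]},{"xyz":[0,0,0],"angular":[0,0,0]},{"xyz":[0,0,0],"angular":[0,0,0]},{"xyz":[0,0,0],"angular":[0,0,0]},{"xyz":[0,0,0],"angular":[0,0,0]},{"xyz":[0,0,0],"angular":[0,0,0]},{"xyz":[0,0,0],"angular":[0,0,0]},{"xyz":[0,0,0],"angular":[0,0,0]},{"xyz":[0,0,0],"angular":[0,0,0]},{"xyz":[0,0,0],"angular":[0,0,0]},{"xyz":[0,0,0],"angular":[0,0,0]},{"xyz":[0,0,0],"angular":[0,0,0]},{"xyz":[0,0,0],"angular":[0,0,0]},{"xyz":[0,0,0],"angular":[0,0,0]},{"xyz":[0,0,0],"angular":[0,0,0]},{"xyz":[0,0,0],"angular":[0,0,0]},{"xyz":[0,0,0],"angular":[0,0,0]},{"xyz":[0,0,0],"angular":[0,0,0]}]'
python3 -m crank '[{"xyz":[0,0,-0.4],"angular":[0,0,0]},{"xyz":[0,0,-0.5],"angular":[0,0,0]},{"xyz":[0,0,-0.5],"angular":[0,0,0]},{"xyz":[0,0,-0.5],"angular":[0,0,0]},{"xyz":[0,0,-0.5],"angular":[0,0,0]},{"xyz":[0,0,-0.5],"angular":[0,0,0]},{"xyz":[0,0,0],"angular":[0,0,0]},{"xyz":[0,0,0],"angular":[0,0,0]},{"xyz":[0,0,0],"angular":[0,0,0]}]'
python3 -c "
from h import *
cv2.imwrite('pics/t4.png',r.grab_frame('top')[:,:,::-1])"
```

```text
clock: 17.6
position: [0.5742, -0.3387, 0.0634]
eef_rot: [-3.141, 0.001, -3.136]
ft_force: [0.4, -0.3, -0.6]
width: 0.002
grasp_force: 0.0
clock: 19.6
position: [0.5737, -0.3385, 0.0628]
eef_rot: [3.142, 0.0, -3.136]
ft_force: [-0.5, -0.0, 0.1]
width: 0.006
grasp_force: 0.0
clock: 20.5
position: [0.573, -0.338, 0.2063]
eef_rot: [3.14, -0.002, -3.136]
ft_force: [-0.2, -0.1, -1.0]
width: 0.005
grasp_force: 0.0
```

View pics/t4.png

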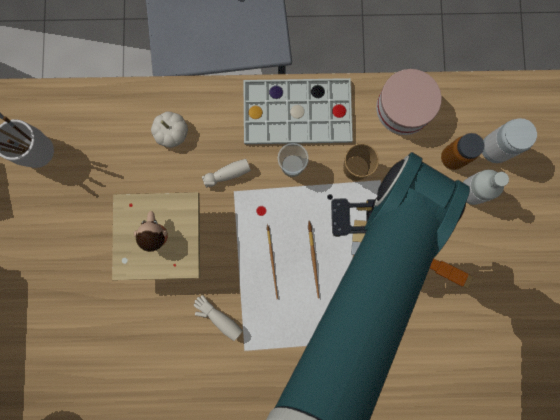

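All is in place: the head looks straight across at (150,235), and the brushes and hands lie where they were. My hover was about 34 mm above the bristles, though, slightly more than asked, so I'll repeat it at about 27 mm and then hand in.

```bash
python3 -m crank '[{"xyz":[0,0,0.5],"angular":[0,0,0]},{"xyz":[0,0,0.5],"angular":[0,0,0]},{"xyz":[0,0,0.5],"angular":[0,0,0]},{"xyz":[0,0,0.5],"angular":[0,0,0]},{"xyz":[0,0,0.5],"angular":[0,0,0]},{"xyz":[0,0,0.3],"angular":[0,0,0]},{"xyz":[0,0,0.2],"angular":[0,0,0]},{"xyz":[0,0,0],"angular":[0,0,0]},{"xyz":[0,0,0],"angular":[0,0,0]}]'
python3 -m crank '[{"xyz":[0,0,0],"angular":[0,0,0]},{"xyz":[0,0,0],"angular":[0,0,0]},{"xyz":[0,0,0],"angular":[0,0,0]},{"xyz":[0,0,0],"angular":[0,0,0]},{"xyz":[0,0,0],"angular":[0,0,0]},{"xyz":[0,0,0],"angular":[0,0,0]},{"xyz":[0,0,0],"angular":[0,0,0]},{"xyz":[0,0,0],"angular":[0,0,0]},{"xyz":[0,0,0],"angular":[0,0,0]},{"xyz":[0,0,0],"angular":[0,0,0]},{"xyz":[0,0,0],"angular":[0,0,0]},{"xyz":[0,0,0],"angular":[0,0,0]},{"xyz":[0,0,0],"angular":[0,0,0]},{"xyz":[0,0,0],"angular":[0,0,0]},{"xyz":[0,0,0],"angular":[0,0,0]},{"xyz":[0,0,0],"angular":[0,0,0]},{"xyz":[0,0,0],"angular":[0,0,0]},{"xyz":[0,0,0],"angular":[0,0,0]},{"xyz":[0,0,0],"angular":[0,0,0]},{"xyz":[0,0,0],"angular":[0,0,0]}]'
python3 -c "
from plant import r
print(r.sign_off())"
```

```text
clock: 21.45
position: [0.5742, -0.3388, 0.0584]
eef_rot: [-3.141, 0.001, -3.137]
ft_force: [0.2, -0.4, -0.8]
width: 0.008
grasp_force: 0.0
clock: 23.45
position: [0.5738, -0.3385, 0.0578]
eef_rot: [3.142, 0.0, -3.137]
ft_force: [0.2, 0.0, -0.5]
width: 0.006
grasp_force: 0.0
the job is handed in; nothing more can be done
None
```

The job is handed in, with no verdict returned: the head was turned to look straight across the bench, then I pointed at the nose and at the flat brush's bristles for two seconds each (fingertips about 3 cm off), and nothing but the board's edge appears to have been touched.

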